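# Weigh in two vial cartons on the bench scale

## Robot

A 7-joint arm with a two-finger parallel gripper is mounted at the origin on the work surface. World frame = base frame: x ahead of the robot, y to its left, z up, the work surface at z = 0. Lengths are in m, angles in rad, forces in N, time in s.
With the tool pointing down it reaches from about 0.35 to 0.9 m from the base axis. Payload 7.2 kg.
Tool frame: the origin (TCP) lies between the finger pads; the fingertips stand 25 mm ahead of it and the grasp point (between the pads) lies 6 mm ahead of it; z points along the fingers, y is the direction in which the jaws open and shut (so a half turn about z gives the same grasp; the last joint's range is limited). The gripper opens to 85 mm and grips with 20 to 120 N. Pads are 22 mm wide; open, the fingers measure 114 mm over their backs; the gripper's body (76 mm by 85 mm) begins 54 mm behind the grasp point. The pads swing forward as they close: fully open they stand 13 mm farther back than shut.
Start: joints at [1.037, 0.411, -0.013, 1.596, 0.006, 1.134, -0.082], TCP at [0.281, -0.558, 0.256] pointing down, gripper open.
Joint ranges: [-2.95, 2.95], [-0.29, 1.99], [-1.47, 1.44], [0.14, 2.54], [-1.03, 4.17], [0.13, 1.85], [-2.86, 2.86]. Speed limits (rad/s): [2.39, 2.39, 3.01, 3.01, 3.14, 3.14, 3.14].

## Interface

Orientations are given as a unit quaternion [w, x, y, z].
In Python, from workcell import arm, ungrasp, clamp, solve_ik, monitor, cams, job, search_frame, trace gives the robot as it stands. Calls block until the motion is done:
- arm.reach(position, orientation): joint-space move of the TCP to a pose.
- arm.move_straight(position, orientation=None, max_speed=0.15, threshold=None): straight line of the TCP; orientation=None keeps the orientation; max_speed is the mean speed in m/s. With threshold (N) it stops when the force on the tool has changed by that much, and returns True; else False.
- arm.goto_joints(angles): joint-space move.
- ungrasp() and clamp(): open the fingers fully, or close them until they stop; the grip force is fixed at half the most.
- arm.hold(seconds).
- solve_ik(position, orientation): joint angles nearest the present ones, or None.
- monitor.state(): the state.
- cams.capture(name): name is "scene" or "top" or "wrist"; returns a dict with "img" (384x512x3 uint8, red, green, blue), "z_map" (384x512 float32, m along the optical axis (not along the pixel's ray), 0 where there is no reading), "fx", "fy", "cx", "cy" (pixels), "eye" and "orientation" of the camera in the world; the wrist camera has in their place "mount" (4x4, takes a point from camera to tool coordinates, whose origin is the TCP and whose axes are the flange's). Camera axes: x right, y down, z forward; pixel columns grow to the right and rows downward; lengths in m; the calibration is good to about 2 mm. A picture is of the moment at which its call begins: read the wrist's pose just before it.
A pose or a line that the arm cannot do raises arm.PlanningError and nothing moves.
- job.hand_in(): hands the job in, once; it reports no verdict.
Trained networks look in a picture, given as the dict that the camera call returned (one of the last four; its "shot" number tells which), for a name from the list of things; names that differ only in an ending like _2 or _b are one class to them, and where a whole thing is asked for, a point or a joint stands for the part that bears it (a point fixed in the world has none). Each returns a list of dicts, best first, with "p" (0 to 1); they miss things now and then, are a little off and sometimes report something else, mostly with a low value. They report only what shows in the picture. A call takes as long as a camera call. They do not tell look-alikes from the thing itself.
- search_frame(picture, label): "position" ([x, y, z] in m, in world coordinates, good to about 4 mm: the middle of the surface that is visible of it).
- trace(picture, label): "region" (384x512 bool, what is visible of it).
The state is a dict: "clock": time; "qpos": joint angles; "joint_vel": joint speeds; "joint_efforts": joint torques, N m; "tool_pos": TCP position; "tool_rot": TCP orientation; "ft_force": force on the tool from outside, world axes, zero at the start; "torque": the same for the moment, N m; "gripper_width": finger opening in m.
Only numpy, scipy, OpenCV 4.12 (cv2) and the standard library are available. Lean on these libraries where they do the work, as an engineer would, in place of code of your own. Each camera call takes 0.05 s, during which the arm holds its last target. There are 200 camera calls.

## Task

Weigh the two vial cartons together on the bench scale: hold down its round power key for a second to wake it and, with the pan still empty, press the middle key to zero it. Then set the large carton down in the middle of the pan with its long side across, parallel to the row of keys, stack the small carton squarely on top the same way, let go, and press the big key at the right-hand end to print the weight. Press each key gently, well down, one key at a time and none of the others, set the cartons down without dropping or pushing on them, and leave the bottle, beaker and jar where they stand.

Things in the scene. Friction and masses are not known exactly. Their poses are not given: they have to be found in the camera images.
- scale: Bench scale, fixed: base 200 x 220 mm (x, y), steel pan on it and, behind on a pillar, a grey tilting indicator head, its face 225 mm wide by 115 mm up the slope, with display and keys, facing the operator. Origin on the bench under the pan's centre; +x from the operator's side to the head, +y to the operator's left, z up. The head stays over 115 mm (in x) from the pan's centre.
- pan: The scale's flat steel load pan, 170 mm (x) by 200 mm (y), no rim. Origin at the centre of its top face, 62 mm above the bench; axes as the scale's. It does not move. The scale's capacity is 6 kg: more than 60 N on the pan overloads it.
- hinge (a point): Middle of the head's level hinge axis (along y), 200 mm behind the pan's centre and 155 mm above the bench; axes as the scale's. The head is held by a stiff friction hinge at whatever angle its last user left it: the face's normal leans 28 to 48 degrees from vertical towards the operator (-x). That angle is not given: see it or feel for it. Key forces do not shift it.
- key_power (a joint): Travel of the power key (m), 0 up. The only round key, 22 mm across, at the left-hand end, 76 mm left of the middle key. The five black keys stand in one row along y: measured from the hinge, with z along the face's normal, their tops are 54.8 mm out (9 mm proud of the face) and 30 mm down the slope.
- key_unit (a joint): Travel of the unit key (m), sprung like the zero key; 18 mm square, 38 mm left of the middle key. Not to be pressed.
- key_zero (a joint): Travel of the zero key (m); 18 mm square, the middle key of the row (level with the hinge's middle). All keys are sprung alike and come up by themselves: 0 up, 0.006 at the hard stop; they move from 2 N, need 4.4 N at 3 mm (beyond that a key counts as pressed) and 6.8 N at the stop. Over 20 N on the head or a key is too hard.
- key_tare (a joint): Travel of the tare key (m), sprung like the zero key; 18 mm square, 38 mm right of the middle key. Not to be pressed.
- key_print (a joint): Travel of the print key (m), sprung like the zero key; the big one, 26 mm square, at the right-hand end, 78 mm right of the middle key.
- shelf: White reagent shelf, fixed, over the scale's head: board 155 mm deep (x), 500 mm wide (y), 16 mm thick, underside 280 mm above the bench, on two rear posts, small bottles on it to 357 mm. Origin on the bench under the middle of the board's front edge; +x away from the operator. The edge is 15 to 45 mm behind the row of keys: no room for a gripper straight above them.
- carton_large: Large closed cardboard carton of vials, 110 mm (x) by 64 mm (y) by 48 mm high, 0.2 to 0.42 kg. Origin at the centre of its underside, z up.
- carton_small: Small closed cardboard carton of vials, 92 mm (x) by 58 mm (y) by 40 mm high, 0.14 to 0.28 kg. Origin at the centre of its underside, z up.
- reagent: Amber reagent bottle with a black cap, 68 mm across, 150 mm high; a bystander. Origin at the centre of its underside.
- beaker: Glass beaker, 66 mm across, 90 mm high; a bystander. Origin at the centre of its underside.
- jar: White screw-top jar, 52 mm across, 70 mm high; a bystander. Origin at the centre of its underside.
Mind the look-alikes: they are no part of the job. Leave any pink or yellow look-alike of the carton_small alone.

How it is judged:
By the outcome, as a careful person would: the job done as asked, in the order asked, and still so for the second after the job is handed in, with the robot touching nothing.
It also fails if it takes over 72 s, if anything falls off the work surface, if the arm or the gripper's body presses on something with over 40 N, if the wrist force passes 120 N, or if a joint passes its speed limit or range.

## Working session

There is one attempt and no reset: what is moved stays moved. The work goes in short steps, each a Python script; the robot and the scene stay as the last script left them, time stands still between calls to the robot, and variables do not carry over. Pictures are saved under pics/ and viewed, about 8 in all and at most 12, crops included, and the job is handed in when it is done.

```bash
mkdir -p pics; ls; cat > h.py <<'E'
import numpy as np, cv2
from scipy.spatial.transform import Rotation as R
from workcell import arm, ungrasp, clamp, solve_ik, monitor, cams, job, search_frame, trace
def rot(q): return R.from_quat([q[1],q[2],q[3],q[0]])
def quat(r):
    x=r.as_quat(); return [x[3],x[0],x[1],x[2]]
def pose(pic,st=None):
    if 'eye' in pic: return rot(pic['orientation']).as_matrix(),np.array(pic['eye'])
    M=np.array(pic['mount']);T=rot(st['tool_rot']).as_matrix()
    return T@M[:3,:3], T@M[:3,3]+np.array(st['tool_pos'])
def cloud(pic,st=None):
    z=pic['z_map'];v,u=np.mgrid[:384,:512]
    P=np.stack([(u-pic['cx'])/pic['fx']*z,(v-pic['cy'])/pic['fy']*z,z],-1)
    Rm,t=pose(pic,st); W=P@Rm.T+t; W[z<=0]=np.nan; return W
def save(pic,n): cv2.imwrite('pics/'+n+'.png',cv2.cvtColor(pic['img'],cv2.COLOR_RGB2BGR))
E
python3 - <<'E'
from h import *
s=monitor.state();print(s)
ims=[]
for n in('scene','top'):
    p=cams.capture(n);ims.append(p['img']);print(n,p['eye'],p['orientation'],p['fx'])
    W=cloud(p);np.savez(n+'.npz',W=W,img=p['img'])
    for l in ['scale','pan','key_power','key_zero','key_print','shelf','carton_large','carton_small','reagent','beaker','jar']:
        print(l,[(np.round(d['position'],3).tolist(),round(d['p'],2)) for d in search_frame(p,l)][:4])
for i,im in zip('ab',ims): cv2.imwrite(f'pics/{i}.png',cv2.resize(im[:,:,::-1],(800,600)))
E
```

```text
pics
{'clock': 0.0, 'qpos': array([ 1.03678364,  0.41192012, -0.01273024,  1.59707356,  0.00559435,
        1.13428187, -0.08223952]), 'joint_vel': array([-0.00050263, -0.00180964, -0.00030548,  0.00033266,  0.00053621,
       -0.00012564, -0.00034626]), 'joint_efforts': array([ 1.89488583e-04, -6.00612473e+01,  6.82065357e-01, -2.99406087e+01,
        1.38393612e-02,  1.04789445e-02, -3.30983164e-05]), 'tool_pos': array([ 0.28048432, -0.55800617,  0.25542825]), 'tool_rot': array([-7.87759550e-04,  9.72999421e-01,  2.30806084e-01, -2.40609829e-04]), 'ft_force': array([-0.70764545, -1.29779824, -0.30038962]), 'torque': array([ 0.01880444, -0.00303534, -0.04698938]), 'gripper_width': 0.08531187571462916}
scene [ 0.95265472 -1.03617777  1.17432159] [-0.39082149  0.89908247  0.17814272 -0.08470209] 484.6544714354445
scale [([0.554, 0.011, 0.062], 0.88), ([0.571, -0.369, 0.06], 0.71), ([0.609, 0.338, 0.088], 0.55)]
pan [([0.532, 0.03, 0.061], 0.66)]
key_power [([0.584, -0.256, 0.058], 0.52), ([0.423, 0.27, 0.043], 0.45)]
key_zero []
key_print [([0.679, -0.033, 0.168], 0.5)]
shelf [([0.806
[... 263 characters left out ...]
, -0.369, 0.061], 0.89)]
jar [([0.586, -0.253, 0.055], 0.94)]
top [0.27266123 0.00964326 1.22804122] [-0.07584592  0.74615586 -0.6577783   0.06947323] 452.62587638184783
scale [([0.593, 0.05, 0.065], 0.97)]
pan [([0.53, 0.043, 0.063], 0.7)]
key_power [([0.592, 0.048, 0.064], 0.6), ([0.662, 0.128, 0.176], 0.37)]
key_zero []
key_print [([0.68, -0.027, 0.171], 0.41)]
shelf [([0.776, 0.041, 0.298], 0.69)]
carton_large [([0.447, -0.297, 0.049], 0.71)]
carton_small [([0.276, 0.274, 0.038], 0.87), ([0.319, 0.141, 0.043], 0.79), ([0.421, 0.43, 0.036], 0.68), ([0.408, 0.287, 0.037], 0.65)]
reagent [([0.59, 0.353, 0.1], 0.83)]
beaker [([0.576, -0.381, 0.05], 0.57)]
jar [([0.569, -0.234, 0.072], 0.83)]
```

View pics/a.png

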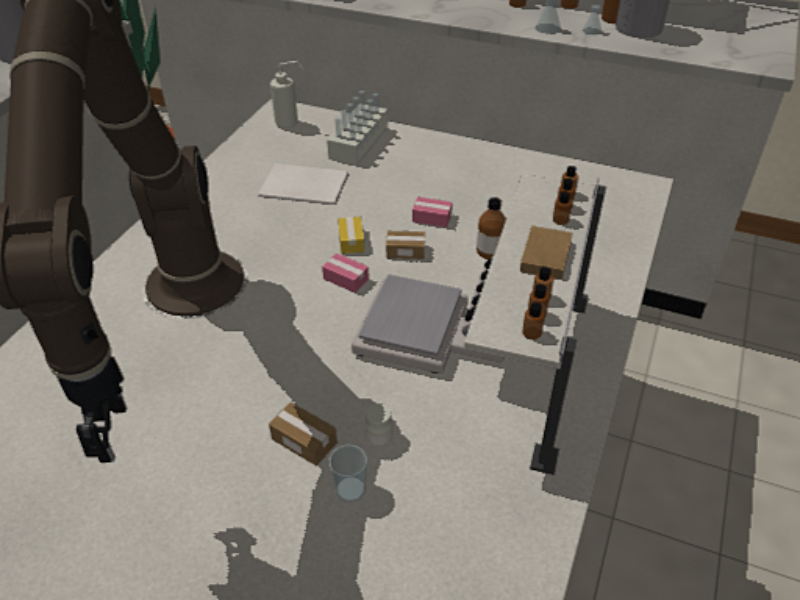

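View pics/b.png

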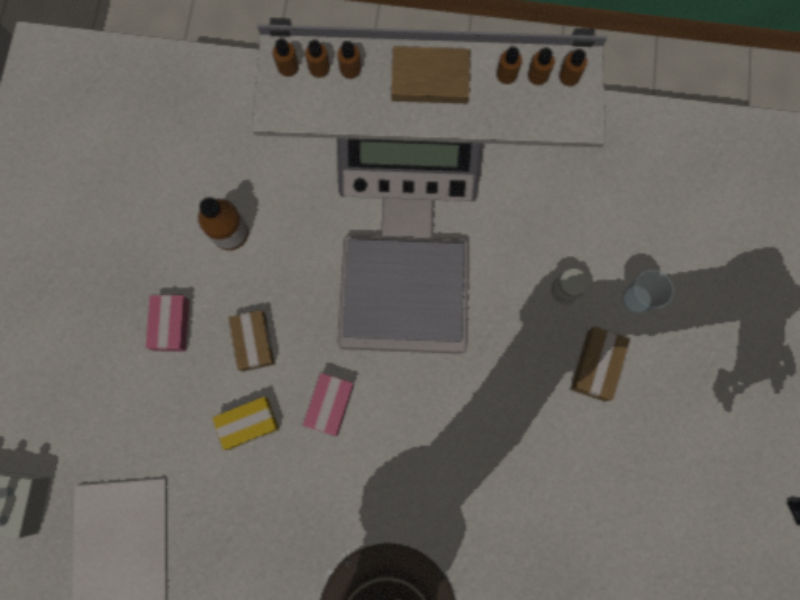

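The top view shows the scale's pan at (404,292), with the keys from the round power key at (360,185) to print at (457,188). The large brown carton is at (602,363). For the small carton the candidates are brown (251,340), yellow (245,422), pink (327,404) and (167,322), plus a brown box on the shelf (430,73). I choose the brown one at (251,340). Next I'll measure and check it in a crop.

```bash
cat > m.py <<'E'
from h import *
d=np.load('top.npz');W=d['W'];img=d['img']
def rect(c,r,z0,z1):
    m=(np.hypot(W[...,0]-c[0],W[...,1]-c[1])<r)&(W[...,2]>z0)&(W[...,2]<z1)
    m=m.astype(np.uint8);n,l,st,_=cv2.connectedComponentsWithStats(m);k=1+np.argmax(st[1:,4]);P=W[l==k]
    (a,b,ang)=cv2.minAreaRect((P[:,:2]*1000).astype(np.float32));
    box=cv2.boxPoints((a,b,ang))
    e=[box[1]-box[0],box[2]-box[1]];L=max(e,key=np.linalg.norm)
    return np.round(a,1),np.round(b,1),'yaw long',round(np.degrees(np.arctan2(L[1],L[0]))%180,1),'z',round(float(np.median(P[:,2])),4),len(P)
print('pan',rect((.53,.043),.15,.056,.07))
print('large',rect((.447,-.297),.08,.040,.056))
print('small',rect((.408,.287),.065,.031,.048))
print('bottle',rect((.59,.353),.06,.02,.2));print('beaker',rect((.576,-.381),.06,.02,.2));print('jar',rect((.569,-.234),.06,.02,.2))
# head
m=(W[...,0]>.62)&(W[...,0]<.78)&(abs(W[...,1]-.045)<.13)&(W[...,2]>.12)&(W[...,2]<.27)
g=img.astype(int).sum(-1)
P=W[m]; gr=g[m]
F=P[gr>330]; 
for _ in range(4):
    c=F.mean(0);n=np.linalg.svd(F-c,full_matrices=False)[2][2];n*=np.sign(n[2]);F=F[abs((F-c)@n)<.004]
print('face n',n,'tilt',np.degrees(np.arccos(n[2])),'az',np.degrees(np.arctan2(n[1],n[0])),'c',c,len(F), F.min(0),F.max(0))
dist=(W-c)@n
k=(m&(g<130)&(np.abs(dist)<.02)).astype(np.uint8)
N,l,st,cen=cv2.connectedComponentsWithStats(k)
for i in range(1,N):
    if st[i,4]>8: Q=W[l==i];print(cen[i].round(1),st[i,2:],np.nanmean(Q,0).round(4),round(float(np.nanmean(dist[l==i])),4))
s=m; print('shelf edge x', [np.nanmin(W[...,0][(W[...,2]>.285)&(W[...,2]<.31)&(abs(W[...,1]-y)<.02)]) for y in(-.1,.04,.2)])
E
python3 m.py; python3 -c "
import cv2
i=cv2.imread('pics/b.png')
a=cv2.resize(i[120:210,330:490],(640,360),interpolation=2);b=cv2.resize(i[290:450,140:360],(330,240));c=cv2.resize(i[310:420,560:680],(262,240));import numpy as np
o=np.zeros((600,640,3),np.uint8);o[:360]=a;o[360:,:330]=b;o[360:,340:602]=c;cv2.imwrite('pics/c.png',o)"
```

```text
pan (array([528.3,  40.1]), array([170.8, 199.9]), 'yaw long', np.float32(94.9), 'z', 0.0618, 4702)
large (array([ 448.3, -306.1]), array([ 65.4, 111.2]), 'yaw long', np.float32(167.7), 'z', 0.0479, 1049)
small (array([414., 290.]), array([93.6, 58.9]), 'yaw long', np.float32(20.5), 'z', 0.0398, 778)
bottle (array([601.3, 361.8]), array([61.2, 68.4]), 'yaw long', np.float32(138.5), 'z', 0.1017, 765)
beaker (array([ 573.9, -368.9]), array([63.7, 63.8]), 'yaw long', np.float32(158.6), 'z', 0.0648, 531)
jar (array([ 573. , -239.8]), array([48.5, 48.8]), 'yaw long', np.float32(90.9), 'z', 0.068, 370)
face n [-0.46767871 -0.42871024  0.77297099] tilt 39.37856369873708 az -137.4892362452246 c [0.6553471  0.14568437 0.15290593] 8 [0.65020222 0.14190304 0.14848585] [0.65911582 0.14949312 0.1567822 ]
[226.1 101. ] [12 16 78] [0.6956 0.1395 0.1951] 0.0165
[228.7 118.2] [ 5  8 25] [0.6616 0.1297 0.1709] 0.0178
shelf edge x [np.float64(0.7075294006476236), np.float64(0.6959721820240514), np.float64(0.6805034255671948)]
```

View pics/c.png

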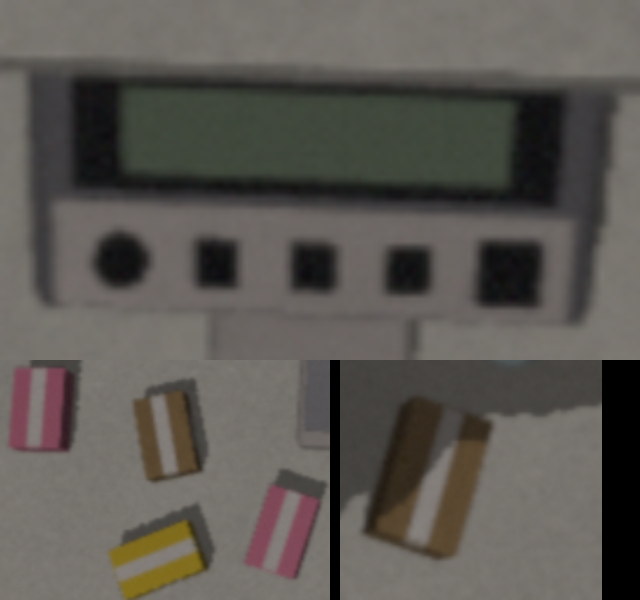

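The crop confirms it: the small brown carton is the one at (251,340), the keys lie dark in a row with round power on the left, and the large carton is brown with a white stripe. Next: head angle and key positions.

```bash
python3 - <<'E'
from h import *
from scipy.optimize import least_squares
d=np.load('top.npz');W=d['W'];g=d['img'].astype(int).sum(-1)
yaw=np.radians(5.0);Rs=R.from_euler('z',yaw).as_matrix();o=np.array([.5283,.0401,0])
S=(W-o)@Rs   # scale frame
reg=np.zeros(g.shape,bool);reg[92:126,222:304]=1
s=S[reg];gg=g[reg];ok=(s[:,2]>.1)&(s[:,2]<.26)&(abs(s[:,1])<.11);s=s[ok];gg=gg[ok]
print(len(s),np.percentile(gg,[5,25,50,75,95]))
H=np.array([.2,0,.155])
def f(p):
    n=np.array([-np.sin(p[0]),0,np.cos(p[0])]);return (s-H)@n-p[1]
r=least_squares(f,[.66,.0458],loss='soft_l1',f_scale=.001);print('tilt',np.degrees(r.x[0]),'dist',r.x[1],np.percentile(f(r.x),[5,25,50,75,95]))
# fixed distance, bright panel pixels only vs all
for T in(30,35,38,40,42,45):
    t=np.radians(T);n=np.array([-np.sin(t),0,np.cos(t)]);dd=np.array([-np.cos(t),0,-np.sin(t)]);print(T,np.round(np.percentile((s-H)@n,[10,50,90]),4),'key row scale x,z',(H+.0548*n+.03*dd).round(4))
t=r.x[0];n=np.array([-np.sin(t),0,np.cos(t)]);res=(s-H)@n
N,l,st,cen=cv2.connectedComponentsWithStats((reg&(g<110)).astype(np.uint8))
for i in range(1,N):
    if st[i,4]>8:print(cen[i].round(1),st[i,2:],np.nanmean(S[l==i],0).round(4))
E
```

```text
2778 [ 54.   131.25 196.   301.75 321.  ]
tilt 47.40915591334064 dist 0.04656463082693023 [-3.50194887e-03 -1.48168831e-03 -7.54402094e-05  1.75618381e-03
  8.38029182e-03]
30 [0.0329 0.0442 0.0545] key row scale x,z [0.1466 0.     0.1875]
35 [0.037  0.0461 0.0529] key row scale x,z [0.144  0.     0.1827]
38 [0.0392 0.0467 0.0521] key row scale x,z [0.1426 0.     0.1797]
40 [0.0406 0.0468 0.0517] key row scale x,z [0.1418 0.     0.1777]
42 [0.0418 0.0467 0.0515] key row scale x,z [0.141  0.     0.1757]
45 [0.0433 0.0466 0.0518] key row scale x,z [0.14   0.     0.1725]
[263.4 102.1] [ 78  18 369] [ 0.1754 -0.0062  0.1964]
[230.1 118. ] [ 7  7 43] [0.141  0.0741 0.1716]
[245.4 118.5] [ 6  6 34] [0.1411 0.0366 0.1719]
[260.6 119.2] [ 6  7 37] [ 0.141  -0.0011  0.1712]
[276.4 119.5] [ 6  6 34] [ 0.1414 -0.0398  0.1721]
[292. 120.] [ 9  9 80] [ 0.1414 -0.0785  0.1725]
```

```bash
cat >> h.py <<'E'
YAW=np.radians(5.0);RS=R.from_euler('z',YAW).as_matrix();O=np.array([.5283,.0401,0])
TILT=np.radians(46);n_=np.array([-np.sin(TILT),0,np.cos(TILT)])
def w(p): return RS@np.array(p)+O
def key(y,back):  # TCP with fingertip 'back' off key top
    return w(np.array([.141,y-.0007,.1715])+n_*(back+.025))
def kq(flip=1,slope=False):
    z=-n_; y=np.array([0,1,0])*flip if not slope else np.cross(z,[0,flip,0])
    return quat(R.from_matrix(RS@np.stack([np.cross(y,z),y,z],1)))
def down(yaw): # jaws (tool y) along world yaw angle
    y=np.array([np.cos(yaw),np.sin(yaw),0]);z=np.array([0,0,-1.])
    return quat(R.from_matrix(np.stack([np.cross(y,z),y,z],1)))
E
python3 - <<'E'
from h import *
for s in(False,True):
  for f in(1,-1):
    for y in(.076,0,-.078):
      for b in(.1,0): 
        q=solve_ik(key(y,b),kq(f,s)); print(s,f,y,b,None if q is None else np.round(q,2))
for n,p,yw in(('large',[.4483,-.3061,.04],77.7),('small',[.414,.29,.03],110.5)):
  for a in(0,180): print(n,solve_ik(p,down(np.radians(yw+a))))
for a in(0,180): print('pan',solve_ik(w([0,0,.1]),down(YAW+np.radians(a))),solve_ik(w([0,0,.2]),down(YAW+np.radians(a))))
E
```

```text
False 1 0.076 0.1 [ 0.55  0.21 -1.04  2.26  1.65  0.41 -0.24]
False 1 0.076 0 [-0.03  0.35 -0.39  2.21  2.1   0.37 -0.69]
False 1 0 0.1 [ 0.91  0.25 -1.21  2.27  1.73  0.31 -0.14]
False 1 0 0 [ 0.24  0.36 -0.5   2.21  2.31  0.3  -0.74]
False 1 -0.078 0.1 [ 1.06  0.24 -1.13  2.26  1.8   0.14 -0.05]
False 1 -0.078 0 [ 0.95  0.66 -1.22  2.17  1.97  0.53 -0.04]
False -1 0.076 0.1 [-0.99  0.07  0.61  2.34  1.74  0.19  2.73]
False -1 0.076 0 [-0.35  0.32 -0.02  2.23  2.32  0.28  2.18]
False -1 0 0.1 [ 0.2   0.09 -0.42  2.3   1.96  0.13  2.69]
False -1 0 0 [ 0.17  0.35 -0.42  2.22  2.38  0.28  2.32]
False -1 -0.078 0.1 None
False -1 -0.078 0 [ 0.51  0.39 -0.61  2.19  2.52  0.23  2.36]
True 1 0.076 0.1 [ 0.7   0.28 -1.23  2.26  1.65  0.49 -1.78]
True 1 0.076 0 [ 0.59  0.67 -1.23  2.17  1.91  0.79 -1.82]
True 1 0 0.1 [ 0.91  0.25 -1.21  2.27  1.73  0.31 -1.71]
True 1 0 0 [ 0.77  0.65 -1.23  2.19  1.96  0.66 -1.74]
True 1 -0.078 0.1 [ 1.06  0.24 -1.13  2.26  1.8   0.14 -1.62]
True 1 -0.078 0 [ 0.95  0.66 -1.22  2.17  1.97  0.53 -1.62]
True -1 0.076 0.1 [ 0.55  0.21 -1.04  2.26  1.65  0.41  1.3
[... 328 characters left out ...]
149 -0.49619966  1.95026661  0.4465218   0.68724914
  1.471832  ]
large [ 0.49929064  0.55713098  0.01380104  1.97717829 -0.01278648  0.60736444
 -1.26396713]
small [-0.01415861  0.74171941 -0.92498918  2.02549296  0.83975597  0.81056842
  0.4847982 ]
small [-0.27678544  0.60013502 -0.55126226  2.04128499  0.51926507  0.63860277
 -2.38960988]
pan [ 0.30392056  0.52176016 -0.61002288  1.94604591  0.41002904  0.79844035
 -0.44809816] [ 0.35310972  0.38597396 -0.65609743  1.85899964  0.27841387  0.98924954
 -0.33491981]
pan [-0.99276     0.83799812  1.24912255  2.02665918 -0.95669163  1.04083554
 -2.31644076] [-1.04502064  0.60504347  1.26372411  1.94232587 -0.65631565  1.09416022
 -2.55685983]
```

```bash
cat >> h.py <<'E'
def press(y,hold,slope=False,f=1,dep=.0052,thr=5.6):
    q=kq(f,slope); s=monitor.state()
    hit=arm.move_straight(key(y,-dep-.006),q,max_speed=.012,threshold=thr)
    a=monitor.state(); arm.hold(hold); b=monitor.state()
    for st in(a,b):
        loc=RS.T@(np.array(st['tool_pos'])-O)-np.array([.141,y-.0007,.1715])
        print('hit',hit,'clock',round(st['clock'],2),'dF along n',round(float((np.array(st['ft_force'])-s['ft_force'])@(RS@n_)),2),'back',round(float(loc@n_)-.025,4),'loc',loc.round(4))
E
python3 - <<'E'
from h import *
clamp()
arm.reach(w([-.06,.03,.30]),down(YAW+np.pi/2)); print(monitor.state()['clock'],monitor.state()['qpos'].round(2))
for b in(.06,.04,.025):
    q=solve_ik(key(.076,b),kq()); print(b,None if q is None else q.round(2))
for b in(.06,.04,.025):
    try: arm.reach(key(.076,b),kq()); print('ok',b); break
    except arm.PlanningError as e: print(e)
s=monitor.state();print(s['clock'],s['qpos'].round(2),s['tool_pos'],s['ft_force'])
p=cams.capture('wrist');save(p,'d');W=cloud(p,s);np.savez('wr.npz',W=W,img=p['img'])
p2=cams.capture('scene');save(p2,'e')
a=np.hstack([cv2.resize(p['img'],(400,300)),cv2.resize(p2['img'][60:300,150:450],(400,320))[:300]]);cv2.imwrite('pics/f.png',a[:,:,::-1])
E
```

```text
4.2917 [ 0.57  0.21 -0.92  1.85  0.18  1.17  1.24]
0.06 [-0.11  0.2  -0.31  2.27  1.91  0.3  -0.54]
0.04 [-0.06  0.25 -0.37  2.25  1.98  0.33 -0.6 ]
0.025 [-0.03  0.29 -0.4   2.23  2.03  0.35 -0.63]
ok 0.06
5.8583 [-0.11  0.2  -0.31  2.27  1.91  0.3  -0.54] [0.6018162  0.12163775 0.23093883] [ 0.62396898  0.5896273  -0.31234197]
```

View pics/f.png

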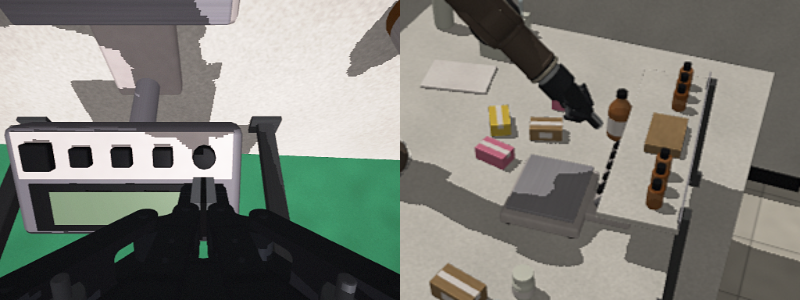

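The left half is the wrist view: the round key at (204,157) lies straight ahead of the closed fingers, with the other keys to its left out to print at (37,156). The scene view shows the gripper clear of the shelf. Next I'll refine the keys from the wrist depth.

```bash
python3 - <<'E'
from h import *
from scipy.optimize import least_squares
d=np.load('wr.npz');W=d['W'];g=d['img'].astype(int).sum(-1);S=(W-O)@RS
pan=np.zeros(g.shape,bool);pan[165:228,15:300]=1
s=S[pan&(g>500)];H=np.array([.2,0,.155])
def f(p): return (s-H)@np.array([-np.sin(p[0]),0,np.cos(p[0])])-p[1]
r=least_squares(f,[.7,.0458],loss='soft_l1',f_scale=.001);print('tilt',np.degrees(r.x[0]),'dist',r.x[1],np.percentile(f(r.x),[10,50,90]))
c=s.mean(0);n=np.linalg.svd(s-c,full_matrices=False)[2][2];n*=np.sign(n[2]);print('free n',n,np.degrees(np.arccos(n[2])))
N,l,st,cen=cv2.connectedComponentsWithStats((pan&(g<220)).astype(np.uint8))
for i in range(1,N):
    if st[i,4]>150:
        Q=S[l==i];Q=Q[np.isfinite(Q[:,0])];dd=(Q-c)@n;T=Q[(dd>.006)&(dd<.013)]
        print(cen[i].round(1),st[i,2:],len(T),T.mean(0).round(4),((T.min(0)+T.max(0))/2).round(4),'proud',np.median(dd).round(4),'model back',((T.mean(0)-[.141,0,.1715])@n_).round(4))
E
```

```text
Traceback (most recent call last):
ValueError: Residuals are not finite in the initial point.
```

```bash
cat > m2.py <<'E'
from h import *
from scipy.optimize import least_squares
d=np.load('wr.npz');W=d['W'];g=d['img'].astype(int).sum(-1);S=(W-O)@RS
pan=np.zeros(g.shape,bool);pan[165:228,15:300]=1;pan&=np.isfinite(W[...,0])
s=S[pan&(g>500)];s=s[s[:,2]>.1];H=np.array([.2,0,.155])
def f(p): return (s-H)@np.array([-np.sin(p[0]),0,np.cos(p[0])])-p[1]
r=least_squares(f,[.7,.0458],loss='soft_l1',f_scale=.001);print('tilt',np.degrees(r.x[0]),'dist',r.x[1],np.percentile(f(r.x),[10,50,90]))
c=s.mean(0);n=np.linalg.svd(s-c,full_matrices=False)[2][2];n*=np.sign(n[2]);print('free n',n,np.degrees(np.arccos(n[2])))
N,l,st,cen=cv2.connectedComponentsWithStats((pan&(g<220)).astype(np.uint8))
for i in range(1,N):
    if st[i,4]>150:
        Q=S[(l==i)&pan];dd=(Q-c)@n;T=Q[(dd>.006)&(dd<.013)]
        print(cen[i].round(1),st[i,2:],len(T),T.mean(0).round(4),((T.min(0)+T.max(0))/2).round(4),'proud',np.median(dd).round(4),'model back',((T.mean(0)-[.141,0,.1715])@n_).round(4))
E
python3 m2.py
```

```text
tilt 46.95624294354011 dist 0.04609571200452928 [-8.40695305e-04 -1.41292353e-06  8.52906397e-04]
free n [-0.7317023   0.00206348  0.68162122] 47.02953914661506m2.py:13: RuntimeWarning: Mean of empty slice.
  print(cen[i].round(1),st[i,2:],len(T),T.mean(0).round(4),((T.min(0)+T.max(0))/2).round(4),'proud',np.median(dd).round(4),'model back',((T.mean(0)-[.141,0,.1715])@n_).round(4))
  ret = um.true_divide(
Traceback (most recent call last):
  File "m2.py", line 13, in <module>
    print(cen[i].round(1),st[i,2:],len(T),T.mean(0).round(4),((T.min(0)+T.max(0))/2).round(4),'proud',np.median(dd).round(4),'model back',((T.mean(0)-[.141,0,.1715])@n_).round(4))
                                                               ~~~~~^^^
ValueError: zero-size array to reduction operation minimum which has no identity
```

```bash
sed -i 's/if st\[i,4\]>150:/if 150<st[i,4]<1500:/; s/dd>.006/dd>.004/; s/T=Q\[\(.*\)\];*$/T=Q[\1]\n        if len(T)<20: continue/' m2.py; sed -i 's/np.radians(46)/np.radians(47)/; s/\.141,/.1394,/g; s/\.1715/.1705/g' h.py; python3 m2.py
```

```text
tilt 46.95624294354011 dist 0.04609571200452928 [-8.40695305e-04 -1.41292353e-06  8.52906397e-04]
free n [-0.7317023   0.00206348  0.68162122] 47.02953914661506
[260.8 200.7] [ 30  32 714] 686 [0.1387 0.0752 0.1695] [0.1393 0.075  0.1687] proud 0.0088 model back 0.0003
[102.7 200.8] [ 32  27 740] 652 [ 0.1389 -0.0372  0.1696] [ 0.1398 -0.038   0.169 ] proud 0.0085 model back 0.0002
[155.5 200.8] [ 28  27 692] 628 [0.1389 0.0004 0.1695] [ 1.401e-01 -1.000e-04  1.689e-01] proud 0.0086 model back 0.0002
[208.1 200.5] [ 27  26 639] 603 [0.1387 0.038  0.1694] [0.1394 0.0376 0.1685] proud 0.0088 model back 0.0003
```

Everything agrees within a millimetre. Pressing power now.

```bash
python3 - <<'E'
from h import *
arm.move_straight(key(.076,.012),kq(),max_speed=.1)
press(.076,1.25)
arm.move_straight(key(.076,.02),kq(),max_speed=.06)
s=monitor.state();print(s['clock'],s['qpos'].round(2),s['ft_force'].round(2))
E
```

```text
hit True clock 7.92 dF along n 6.04 back -0.0054 loc [-0.0144 -0.      0.0133]
hit True clock 9.17 dF along n 6.15 back -0.0051 loc [-0.0146 -0.      0.0135]
9.7417 [-0.05  0.3  -0.38  2.25  2.13  0.37 -0.74] [-0.39 -0.46 -0.03]
```

Force of 6.1 N means about 5 mm travel, so the key was well down. Now the zero key.

```bash
python3 - <<'E'
from h import *
arm.move_straight(key(0,.012),kq(),max_speed=.1)
press(0,.4)
arm.move_straight(key(0,.06),kq(),max_speed=.1)
s=monitor.state();print(s['clock'],s['qpos'].round(2),s['ft_force'].round(2))
p=cams.capture('wrist');p2=cams.capture('scene')
W=cloud(p2);W2=cloud(cams.capture('top'));np.savez('s2.npz',W=W,W2=W2,img=p2['img'])
cv2.imwrite('pics/g.png',cv2.resize(p['img'][140:330,:,::-1],(640,238)))
q=solve_ik(w([-.06,0,.28]),down(YAW+np.pi/2));print(q)
E
```

```text
hit True clock 11.98 dF along n 5.94 back -0.0052 loc [-0.0145 -0.0001  0.0134]
hit True clock 12.38 dF along n 6.26 back -0.005 loc [-0.0147 -0.      0.0136]
13.1833 [ 0.17  0.2  -0.41  2.3   2.36  0.22 -0.84] [-0.19 -0.38 -0.27]
[ 0.83218214  0.33774418 -1.21923889  1.87246281  0.34450785  1.17094574
  1.15144316]
```

View pics/g.png

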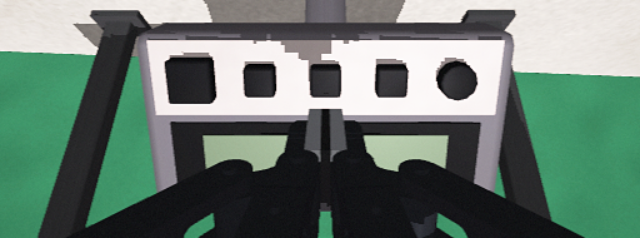

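```bash
cat >> h.py <<'E'
def rectz(W,c,r,z0,z1):
    m=((np.hypot(W[...,0]-c[0],W[...,1]-c[1])<r)&(W[...,2]>z0)&(W[...,2]<z1)).astype(np.uint8)
    n,l,st,_=cv2.connectedComponentsWithStats(m);k=1+np.argmax(st[1:,4]);P=W[l==k]
    a,b,ang=cv2.minAreaRect((P[:,:2]*1000).astype(np.float32));x=cv2.boxPoints((a,b,ang))
    L=max([x[1]-x[0],x[2]-x[1]],key=np.linalg.norm)
    return np.array(a)/1000,np.round(b,1),float(np.degrees(np.arctan2(L[1],L[0]))%180),round(float(np.median(P[:,2])),4),len(P)
E
python3 - <<'E'
from h import *
arm.reach(w([-.06,0,.28]),down(YAW+np.pi/2))
ungrasp()
arm.reach([.43,-.306,.24],down(np.radians(77.7)))
s=monitor.state();print(s['clock'],s['qpos'].round(2))
p=cams.capture('wrist');W=cloud(p,s);print(rectz(W,(.448,-.306),.085,.04,.056))
save(p,'k')
for a in(77.7,257.7): print(solve_ik([.448,-.306,.03],down(np.radians(a))))
E
```

```text
17.1667 [ 1.36  0.48 -1.11  1.8   0.47  1.15  1.45]
(array([ 0.44782193, -0.30802774]), array([ 64.1, 110.5]), 168.1229705810547, 0.0483, 5962)
[ 1.13189858  0.75058993 -0.85002296  1.93884356  0.77773134  0.81878308
  1.20160291]
[-0.07809668  0.73819921  0.81888614  2.01884662 -0.8103901   0.74554351
 -0.53668569]
```

```bash
python3 - <<'E'
from h import *
C=[.4478,-.3075];q=down(np.radians(78.1))
arm.reach([*C,.12],q)
arm.move_straight([*C,.030],q,max_speed=.1,threshold=8)
s=monitor.state();print(s['clock'],s['tool_pos'])
clamp(); s=monitor.state();print(s['clock'],s['tool_pos'],s['gripper_width'])
arm.move_straight([*C,.13],max_speed=.12)
s=monitor.state();print(s['clock'],s['ft_force'],s['gripper_width'],s['qpos'].round(2))
for a in(0,180):
  for z in(.2,.095): print(a,solve_ik(w([0,0,z]),down(YAW+np.radians(a))))
E
```

```text
18.825 [ 0.4482738  -0.3075439   0.03048449]
19.1583 [ 0.44829067 -0.30768195  0.03084485] 0.06346798696787183
20.1417 [-0.05048169  0.0484091  -4.181282  ] 0.06351148010421831 [ 1.23  0.63 -0.98  1.88  0.63  0.98  1.33]
0 [ 0.45101703  0.4212013  -0.79091188  1.85324989  0.35002379  1.01164445
 -0.39822456]
0 [ 0.34773048  0.54696032 -0.67131737  1.94640025  0.46478552  0.80631668
 -0.49521523]
180 [ 0.77612331  0.75385641 -1.4091097   1.83690439  0.78622142  1.26816489
  2.36418787]
180 [ 0.69650763  0.85611487 -1.26549531  1.92699192  0.93193929  1.11373212
  2.26669457]
```

```bash
cat >> h.py <<'E'
def place(zs,gz,c=(0,0)):
    q=down(YAW); t=w([c[0],c[1],zs+gz])
    arm.reach(t+[0,0,.05],q)
    arm.move_straight(t+[0,0,.008],q,max_speed=.08); arm.hold(.15)
    s=monitor.state()
    hit=arm.move_straight(t-[0,0,.003],q,max_speed=.015,threshold=2.0)
    e=monitor.state();print('hit',hit,e['clock'],'dz',e['tool_pos'][2]-t[2],'dF',(e['ft_force']-s['ft_force']).round(2),'xy scale',(RS.T@(e['tool_pos']-O)).round(4))
    ungrasp();e=monitor.state();print('open',e['clock'],e['ft_force'].round(2),e['gripper_width'])
    arm.move_straight(np.array(e['tool_pos'])+[0,0,.08],max_speed=.12)
E
python3 - <<'E'
from h import *
arm.reach(w([0,-.12,.22]),down(YAW+.3))
place(.062,.0308)
s=monitor.state();print(s['clock'],s['qpos'].round(2))
for a in(0,180): print(solve_ik([.414,.29,.2],down(np.radians(110.5+a))))
p=cams.capture('wrist');W=cloud(p,s)
r=rectz(W,(.528,.04),.085,.1,.12);print('large',r,RS.T@(np.append(r[0],0)-O))
E
```

```text
hit True 23.2583 dz 7.065075499217144e-05 dF [-1.3  -0.6   9.91] xy scale [ 0.     -0.      0.0929]
open 23.6167 [-0.03  0.12 -0.3 ] 0.08546664176326989
24.4333 [ 0.43  0.46 -0.77  1.88  0.38  0.96 -0.43]
[ 0.21401653  0.57876438 -1.24596782  1.89482662  0.61235213  1.12406311
  0.65964068]
[-0.21724485  0.33092519 -0.59614293  1.91726723  0.22467801  0.95935213
 -2.13119649]
large (array([0.52755817, 0.03956841]), array([ 64.2, 110.9]), 95.0396499633789, 0.1104, 16596) [-0.00078534 -0.00046491  0.        ]
```

The large carton is centred within 1 mm and square (95.0°). Next, the small one.

```bash
sed -i 's/max_speed=.015,threshold=2.0/max_speed=.008,threshold=1.6/' h.py; python3 - <<'E'
from h import *
q=down(np.radians(110.5))
arm.reach([.395,.275,.22],q)
s=monitor.state();p=cams.capture('wrist');W=cloud(p,s)
r=rectz(W,(.414,.29),.07,.031,.048);print(r,s['clock'])
save(p,'s1');cv2.imwrite('pics/s1.png',p['img'][:,:,::-1])
E
```

```text
(array([0.41359677, 0.28915094]), array([92.9, 57.6]), 19.32286834716797, 0.0402, 4852) 25.55
```

View pics/s1.png

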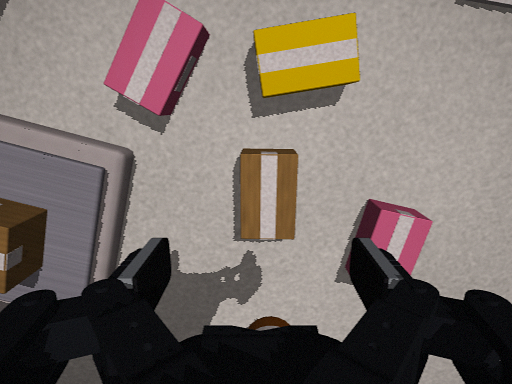

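The brown carton at pixel (268,195) stands clear of the pink and yellow look-alikes. Grasping it at 19.3° yaw.

```bash
python3 - <<'E'
from h import *
C=[.4137,.2893];q=down(np.radians(109.5))
arm.reach([*C,.12],q)
arm.move_straight([*C,.030],q,max_speed=.1,threshold=8)
clamp(); s=monitor.state();print(s['clock'],s['tool_pos'],s['gripper_width']);gz=s['tool_pos'][2]
arm.move_straight([*C,.20],max_speed=.15)
s=monitor.state();print(s['clock'],s['ft_force'],s['gripper_width'],s['qpos'].round(2))
assert s['gripper_width']>.05
arm.reach(w([-.02,.06,.24]),down(YAW+.3))
place(.110,gz,(-.0006,-.0004))
s=monitor.state();print(s['clock'],s['qpos'].round(2))
p=cams.capture('wrist');W=cloud(p,s)
for n,a,b in(('small',.14,.16),('large',.1,.12)):
    r=rectz(W,(.528,.04),.085,a,b);print(n,r,RS.T@(np.append(r[0],0)-O))
E
```

```text
27.5167 [0.41403514 0.28955167 0.03074801] 0.05721107563042098
28.8 [ 0.11083816 -0.34257176 -1.94307076] 0.05708596523565144 [ 0.2   0.56 -1.22  1.9   0.59  1.11  0.66]
hit True 31.8583 dz -5.392241758467309e-06 dF [-0.35 -0.44  6.95] xy scale [-0.0006 -0.0004  0.1407]
open 32.2583 [ 0.47 -0.58  0.6 ] 0.08539399445176289
33.075 [ 0.48  0.4  -0.83  1.83  0.34  1.05 -0.39]
small (array([0.52683459, 0.03947959]), array([58.2, 92.8]), 95.13957977294922, 0.1504, 11709) [-0.0015139  -0.00049033  0.        ]
large (array([0.52345117, 0.08903091]), array([63.5, 11.6]), 4.243877410888672, 0.1103, 1234) [-0.00056577  0.04916731  0.        ]
```

The stack is square and aligned. Now the print key.

```bash
python3 - <<'E'
from h import *
clamp()
arm.reach(w([-.06,-.05,.29]),down(YAW+np.pi/2))
done=False
for b in(.05,.035,.06,.025):
    for fn in ('s','r'):
        try:
            (arm.move_straight if fn=='s' else arm.reach)(key(-.078,b),kq()); done=True;print(fn,b);break
        except arm.PlanningError as e: print(fn,b,e)
    if done: break
s=monitor.state();print(s['clock'],s['qpos'].round(2),s['tool_pos'],s['ft_force'].round(2))
p=cams.capture('wrist');p2=cams.capture('scene')
a=np.hstack([cv2.resize(p['img'],(400,300)),cv2.resize(p2['img'][120:270,190:390],(400,300))]);cv2.imwrite('pics/l.png',a[:,:,::-1])
E
```

```text
s 0.05 the arm cannot follow that straight line within its joint ranges
r 0.05
36.7833 [ 1.01  0.48 -1.2   2.23  2.    0.38 -0.16] [ 0.6198671  -0.03119428  0.22203055] [ 1.   -0.67 -0.3 ]
```

View pics/l.png

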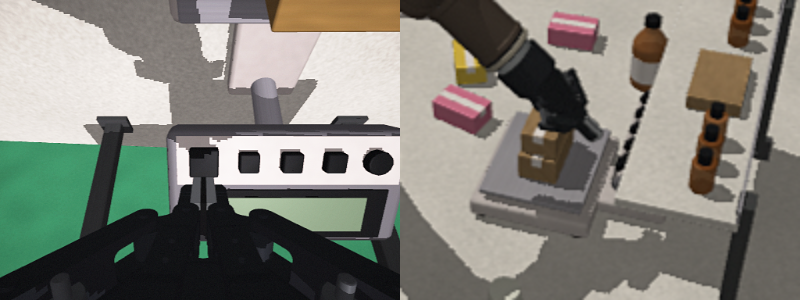

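The fingers line up with the big print key at (204,162), and the stack stands squarely on the pan, clear of the gripper.

```bash
python3 - <<'E'
from h import *
arm.move_straight(key(-.078,.012),kq(),max_speed=.1)
press(-.078,.5)
arm.move_straight(key(-.078,.05),kq(),max_speed=.08)
arm.reach(w([-.06,-.05,.29]),down(YAW+np.pi/2))
arm.reach(w([-.12,-.1,.33]),down(YAW+np.pi/2))
s=monitor.state();print(s['clock'],s['qpos'].round(2),s['ft_force'].round(2))
p2=cams.capture('scene');t=cams.capture('top');W=cloud(t)
for n,a,b in(('small',.14,.16),):
    r=rectz(W,(.528,.04),.085,a,b);print(n,r,RS.T@(np.append(r[0],0)-O))
for n,c in(('reagent',(.601,.362)),('beaker',(.574,-.369)),('jar',(.573,-.24))): print(n,rectz(W,c,.06,.02,.2)[:2])
a=np.hstack([cv2.resize(t['img'],(400,300)),cv2.resize(p2['img'][120:270,190:390],(400,300))]);cv2.imwrite('pics/z.png',a[:,:,::-1])
E
```

```text
hit True clock 38.74 dF along n 4.67 back -0.0053 loc [-0.0145  0.0001  0.0134]
hit True clock 39.24 dF along n 5.48 back -0.0051 loc [-0.0146  0.      0.0135]
42.1 [ 1.31  0.15 -1.34  1.89  0.16  1.22  1.57] [-0.18  0.58 -0.24]
small (array([0.5267674 , 0.04051678]), array([59.2, 92.2]), 94.71439361572266, 0.1499, 888) [-0.00149045  0.00054877  0.        ]
reagent (array([0.60068018, 0.36137585]), array([58.5, 68.1]))
beaker (array([ 0.57389447, -0.36886444]), array([66.2, 64.1]))Traceback (most recent call last):
  File "<stdin>", line 11, in <module>
  File "h.py", line 36, in rectz
    n,l,st,_=cv2.connectedComponentsWithStats(m);k=1+np.argmax(st[1:,4]);P=W[l==k]
                                                     ~~~~~~~~~^^^^^^^^^^
    return _wrapfunc(a, 'argmax', axis=axis, out=out, **kwds)
    return bound(*args, **kwds)
ValueError: attempt to get argmax of an empty sequence
```

```bash
python3 - <<'E'
from h import *
p2=cams.capture('scene');t=cams.capture('top')
for c in(p2,t): print('jar',[(np.round(d['position'],3),d['p']) for d in search_frame(c,'jar')][:2])
W=cloud(p2);m=(np.hypot(W[...,0]-.573,W[...,1]+.24)<.05)&(W[...,2]>.064)&(W[...,2]<.08);print(m.sum(),W[m].mean(0) if m.any() else '')
a=np.hstack([cv2.resize(t['img'],(400,300)),cv2.resize(p2['img'],(400,300))]);cv2.imwrite('pics/z.png',a[:,:,::-1]);print(monitor.state()['clock'])
E
```

```text
jar [(array([ 0.588, -0.253,  0.058]), 0.86), (array([ 0.551, -0.012,  0.092]), 0.32)]
jar []
176 [ 0.57730563 -0.24545199  0.06985047]
42.4
```

View pics/z.png

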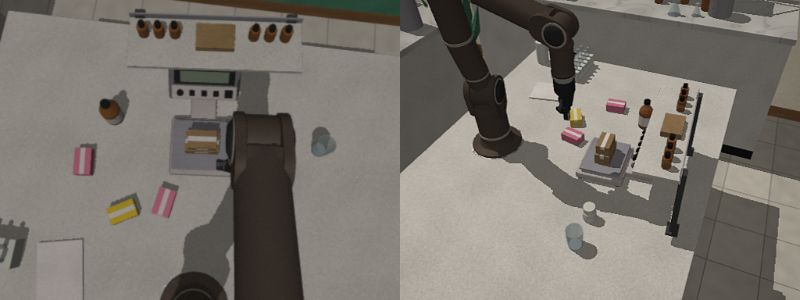

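The jar stands unmoved in the scene view (.588,-.253 against .586,-.253 at the start). In the top view the arm simply hides it. The stack sits squarely on the pan and the gripper is clear.

```bash
python3 -c "
from h import *
job.hand_in()"
```

```text
the job is handed in; nothing more can be done
```

The job is handed in, at about 42 s on the robot's clock. I woke the scale with a 1.25 s hold on power and zeroed it with the pan empty. The large carton then went in the middle of the pan with the brown small one on top, and I pressed print.

**Keys:** All three stopped about 5 mm down, pressed at 5.5–6.3 N. The tilt came out at 47° from the wrist camera, and the keys measured there lay within about 1 mm of the model. I never read the display or saw a printout, so that the scale registered the keys rests only on travel and force.

**Cartons:** The large one is within 1 mm of the pan's centre. The small one is about 1.5 mm off centre and square to the scale within half a degree. The force change when setting down was larger than I aimed for: about 10 N for the large carton and 7 N for the small. That includes their own weights of roughly 4 N and 2 N.

**Bystanders:** The bottle and beaker measured where they were at the start, within 1 mm. The jar was hidden behind the arm in the last top view, so that check failed. The side camera showed it within 2 mm of its first position there.

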